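# Raise a counter display's hook section one rung and seat its pawl

## Robot

A 7-joint arm with a two-finger parallel gripper is mounted at the origin on the work surface. World frame = base frame: x ahead of the robot, y to its left, z up, the work surface at z = 0. Lengths are in m, angles in rad, forces in N, time in s.
With the tool pointing down it reaches from about 0.425 to 0.875 m from the base axis. Payload 9.9 kg.
Tool frame: the origin (TCP) lies on the mounting face of the last link; the fingertips stand 173 mm ahead of it and the grasp point (between the pads) lies 155 mm ahead of it (grasp_offset is the distance from the TCP to the grasp point, in m); z points along the fingers, y is the line along which they close (so a half turn about z gives the same grasp; the last joint's range is limited). The gripper opens to 85 mm and grips with 20 to 120 N. Pads are 22 mm wide; open, the fingers measure 114 mm over their backs; the gripper's body (76 mm by 85 mm) begins 54 mm behind the grasp point. The pads swing forward as they close: fully open they stand 13 mm farther back than shut.
Start: joints at [-1.195, 0.576, 0.025, 1.437, -0.015, 1.129, -0.057], TCP at [0.3, 0.605, 0.405] pointing down, gripper open.
Joint ranges: [-2.76, 2.76], [-0.34, 2.15], [-1.52, 1.57], [0.19, 2.46], [-1.09, 4.23], [0.17, 1.99], [-2.82, 2.82]. Speed limits (rad/s): [2.22, 2.22, 3.01, 3.01, 3.14, 3.14, 3.14].

## Interface

Orientations are given as a 3x3 rotation matrix whose columns are the frame's x, y, z axes.
In Python, from workcell import * gives the robot as it stands.
- The arm moves only by the tool arm_command, never from a script. Its argument "targets" is a list that holds one entry, the list of rows, each a list of 7 numbers: the shift along the world's x, y, z in m, then the turn, a rotation vector about the world's x, y, z in degrees, then the finger opening in m, from 0 to 0.0854. In form: [[[tx, ty, tz, wx, wy, wz, grip], ...]]. A call has 1 to 10 rows; each row is the pose to reach, as a shift and turn from the pose commanded when the call began; what a row does not reach only later rows make up. A row lasts 1/12 s, in which the tool goes at most 41.7 mm and 7.16 degrees, less where a joint would pass 70% of its speed; a pose out of reach is approached as far as the arm can. A call with a gripper value outside its range is refused whole. The fingers move at their own pace and stop on an object; the grip force is fixed at half the most. Time passes only in rows, so rows that repeat a pose let the fingers close. It gives the time, the measured TCP pose, the force, the opening and the grip force at its end, in the units of the state.
- read_state(): the state, without advancing time (a new reading comes with each control period).
- capture(name): name is "scene" or "side" or "wrist"; returns a dict with "img" (400x640x3 uint8, red, green, blue), "z_map" (400x640 float32, m along the optical axis (not along the pixel's ray), 0 where there is no reading), "intrinsics" (3x3 intrinsics, pixels), "distortion" ([k1, k2, p1, p2, k3] as OpenCV has them; the pictures are not rectified), "R" (3x3) and "t" (3): a world point X has camera coordinates R X + t. Camera axes: x right, y down, z forward; pixel columns grow to the right and rows downward; lengths in m; the calibration is good to about 2 mm. A picture is of the moment at which its call begins.
- sign_off(): hands the job in; it is judged then, once.
The state is a dict: "t": time; "qpos": joint angles; "dq": joint speeds; "joint_torque": joint torques, N m; "ee_pos": TCP position; "orientation": TCP orientation; "wrist_force": force on the tool from outside, world axes, zero at the start; "torque": the same for the moment, N m; "grip_width": opening from 0.0 (shut) to 1.0 (fully open); "grasp_force": force on a finger pad.
Only numpy, scipy, OpenCV 4.12 (cv2) and the standard library are available. Lean on these libraries where they do the work, as an engineer would, in place of code of your own. Each camera call takes 0.05 s, during which the arm holds its last target. There are 200 camera calls.

## Task

On the counter one of the two small ladder-type display stands still has its sliding hook section at the bottom. Take that section by its top bar, without ever letting it fall raise it until its pawl has passed the first rung above it (only that one, as on the neighbouring stand), and lower it gently until the pawl sits on that rung. Then, without hammering it, push the bar down steadily with about 10 N for about a second to prove that the pawl carries, and let go, leaving the section hanging there and the other goods and the other stand alone.

Things in the scene. Friction and masses are not known exactly. Their poses are not given: they have to be found in the camera images.
- stand: Stand to work on, fixed. Origin: underside centre of its dark steel foot (150 x by 180 y by 12 mm). Two aluminium ladder rails at x -30, y +-75 mm, 177 mm high, carry round 10 mm rungs along y, at x -30 mm, centres 110 mm (first above the pawl) and 160 mm (second) over the counter; one at 40 mm plays no part. The section slides on its +x side. z up.
- section: Sliding hook section, steel, 132 mm wide (y), stiles at y +-60 mm, two hooks with scissors cards on +x. Slides only straight up and down (0-115 mm, friction under 1 N); falls if let go unlatched. Origin and axes as of stand when down; its height is the lift. 0.37-0.62 kg all in. A small brass gravity pawl in a black block at its middle points to -x, held level by its tail's weight.
- bar (a point): Middle of the section's round steel top bar: 12 mm diameter, along the stand's y, 110 mm free between the stiles; 210 mm above the counter with the section down, 247-263 mm on the first rung. Nothing above it or within 45 mm below it. Grip from above, fingers closing along the stand's x. Once the pawl is seated it is stiff: each mm of further push by a stiff arm adds 5 N or more.
- first_rung (a point): Centre of the first rung. Rising, it swings the pawl's nose down; once past, the nose returns level in 0.2 s and rests on the rung when lowered. The pawl block is clamped up to 8 mm higher or lower, unmeasured: the pawl seats at a lift of 37 to 53 mm (feel it) and is surely past at 69 mm. Lowered before it is past, the section goes back down to 0.
- second_rung (a point): Centre of the second rung, not to be used: the pawl meets it at a lift of 71 mm at the earliest and passes it at 101 mm at the earliest.
- stand_up: The neighbouring stand, same make and size, also fixed, its section (cards with discs) already up on its first rung, top bar 255 mm above the counter: leave alone. It may be to the left or the right. Origin as of stand.
- stapler: Loose bystander: red stapler, 130 mm long. Origin: centre of its underside. Leave alone.
- tape_dispenser: Loose bystander: black tape dispenser, 140 mm long, 84 mm high. Origin: centre of its underside. Leave alone.
- pen_cup: Loose bystander: grey pen cup, 72 mm diameter, 150 mm high with its pens. Origin: centre of its underside. Leave alone.
- glue_stick: Loose bystander: white glue stick, 26 mm diameter, 90 mm high, standing, usually between the stands. Origin: centre of its underside. Leave alone.
- hole_punch: Loose bystander: blue and black hole punch, 115 mm long, 62 mm high. Origin: centre of its underside. Leave alone.
- highlighters: Loose bystander: upright clear pack of highlighters, 20 by 110 by 85 mm. Origin: centre of its underside. Leave alone.
- eraser_box: Loose bystander: small cardboard box, 50 by 35 by 22 mm. Origin: centre of its underside. Leave alone.
Not all that is in view belongs to the job. What is shaped like the stand but pink is not meant.

How it is judged:
On the way, in this order (a step that is already met when the one before it is completed fails the run):
1. the section is raised so that its bar is more than 256 mm above the counter (z of bar in the frame of stand above 0.256 m), for 0.1 s.
2. lowered on to the first rung (bar 241 to 269 mm above the counter) and pushed down so that the rung carries more than 9 N, weight included, for 0.4 s (z of bar in the frame of stand between 0.241 and 0.269 m and contact force between section and stand above 9 N), for 0.4 s.
At the end, for the whole second after the job is handed in: The section hangs on the first rung of its stand by its pawl, bar 241 to 269 mm above the counter, its weight on the rung (over 1.5 N), at rest and released (z of bar in the frame of stand between 0.241 and 0.269 m and contact force between section and stand above 1.5 N and linear speed of section below 0.02 m/s); the robot touches nothing.
It fails at once if the section is let fall (faster than 0.25 m/s with no finger on it) (linear speed of section above 0.25 m/s and contact force between the fingers and section below 0.3 N).
It fails at once if the section is set down or pushed so hard that the rung takes more than 25 N (contact force between section and stand above 25 N).
It fails at once if the section is raised past the second rung (bar more than 310 mm above the counter) (z of bar in the frame of stand above 0.31 m).
It fails at once if the robot leans on the neighbouring stand (over 5 N) (contact force between any of the arm, the fingers and stand_up above 5 N).
It fails at once if other goods on the counter are pushed away by more than 30 mm (distance of any of stapler, tape_dispenser, pen_cup, glue_stick, hole_punch, highlighters, eraser_box from where it was at the start of the episode above 0.03 m).
It also fails if it takes over 42 s, if anything falls off the work surface, if the arm or the gripper's body presses on something with over 40 N, if the wrist force passes 120 N, or if a joint passes its speed limit or range.

## Working session

There is one attempt and no reset: what is moved stays moved. The work goes in short steps, Python scripts to look and compute and a tool call to move; the robot and the scene stay as the last step left them, time stands still between calls to the robot, and variables do not carry over. Pictures are saved under pics/ and viewed, at most 10 in all, crops included, and the job is handed in when it is done.

Besides the shell and the picture viewer there is one more tool, called after "Call:" in YAML: its name, and indented under it one key for each argument. arm_command: Moves the arm, as the interface text tells. Its arguments: {"type":"object","properties":{"targets":{"type":"array"}},"required":["targets"]}

```bash
mkdir -p pics; cat > h.py <<'E'
from workcell import *
import numpy as np, cv2
def cloud(c):
    z=c["z_map"]; h,w=z.shape
    v,u=np.mgrid[:h,:w].astype(np.float32)
    p=cv2.undistortPoints(np.stack([u.ravel(),v.ravel()],1)[:,None],np.array(c["intrinsics"],float),np.array(c["distortion"],float))[:,0].reshape(h,w,2)
    P=np.dstack([p*z[...,None],z])
    R=np.array(c["R"]);W=(P-np.array(c["t"]))@R
    W[z==0]=np.nan
    return W
E
python3 - <<'E'
from h import *
s=read_state();print(s)
ims=[]
for n in("scene","side"):
    c=capture(n);np.savez(f"{n}.npz",**c);cv2.imwrite(f"pics/{n}.png",c["img"][...,::-1])
    R=np.array(c["R"]);print(n,-R.T@np.array(c["t"]),R[2])
E
```

```text
{'t': 0.0, 'qpos': array([-1.19475086,  0.57650611,  0.02480842,  1.43794636, -0.01500294,
        1.12899245, -0.05647142]), 'dq': array([-9.92585767e-04, -2.05933641e-04, -2.28138084e-05, -1.45295583e-03,
       -1.75969732e-03,  6.72777543e-04,  4.92250735e-04]), 'joint_torque': array([-7.09160031e-04, -7.65761018e+01,  2.25000009e+00, -2.85980165e+01,
        1.52469997e-02,  1.25430422e-02,  1.24265969e-05]), 'ee_pos': array([0.2994573 , 0.60473549, 0.40384556]), 'orientation': array([[-8.96161418e-01,  4.43727673e-01, -6.81822550e-04],
       [ 4.43728192e-01,  8.96160127e-01, -1.52278428e-03],
       [-6.46793427e-05, -1.66720441e-03, -9.99998608e-01]]), 'wrist_force': array([-0.78960838, -0.49083835, -0.70473771]), 'torque': array([-0.03458281,  0.05217081,  0.01211744]), 'grasp_force': 0.0, 'grip_width': 0.9965304862345583}
scene [1.37621284 0.09026399 0.87255329] [-0.77814618 -0.0655319  -0.62465518]
side [-0.0650389  -0.78249019  0.77761803] [ 0.48826866  0.68058752 -0.54625482]
```

View pics/scene.png

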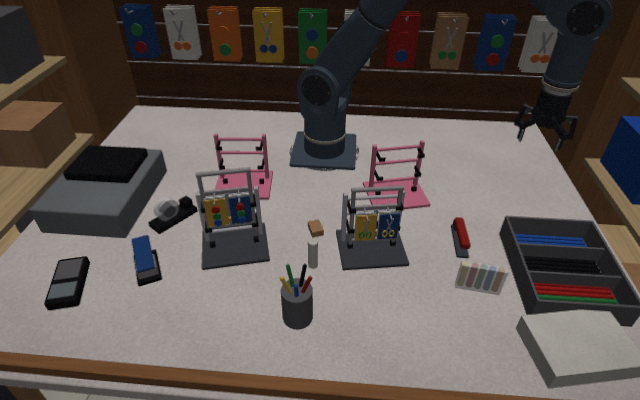

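View pics/side.png

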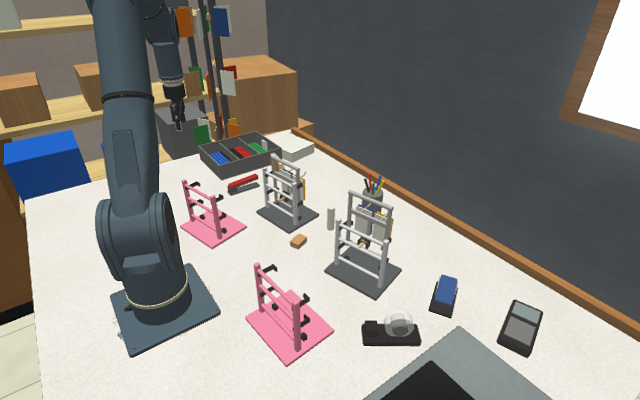

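Two grey stands are in view in the scene image. The left one at (235,220) has a raised bar and cards with discs, so it is stand_up. The right one at (372,225) has scissors cards and its bar is low, so it fits the target. The pink frames at (243,165) and (397,175) are decoys. Next I'll measure and confirm with a crop.

```bash
python3 - <<'E'
from h import *
c=dict(np.load("scene.npz"));W=cloud(c);img=c["img"]
cv2.imwrite("pics/crop.png",cv2.resize(img[160:280,180:430,::-1],None,fx=3.2,fy=3.2,interpolation=cv2.INTER_CUBIC))
hsv=cv2.cvtColor(img,cv2.COLOR_RGB2HSV)
c2=dict(np.load("side.npz"));W2=cloud(c2);h2=cv2.cvtColor(c2["img"],cv2.COLOR_RGB2HSV)
def foot(W,hsv,x0,y0,n):
    # dark steel foot top: z about 12 mm
    m=(abs(W[...,2]-.012)<.006)&(hsv[...,2]<110)&(abs(W[...,0]-x0)<.15)&(abs(W[...,1]-y0)<.14)
    k,l,st,_=cv2.connectedComponentsWithStats(m.astype(np.uint8));m=l==1+st[1:,4].argmax()
    P=W[m]; r=cv2.minAreaRect((P[:,:2]*1000).astype(np.float32)); print(n,"foot",m.sum(),P[:,2].mean(),r)
def bar(W,x0,y0,lo,hi,n):
    m=(W[...,2]>lo)&(W[...,2]<hi)&(abs(W[...,0]-x0)<.12)&(abs(W[...,1]-y0)<.12)
    P=W[m]; v=cv2.fitLine((P*1000).astype(np.float32),cv2.DIST_HUBER,0,.01,.01).ravel()
    d=(P[:,:2]*1000-v[3:5])@v[:2]; o=(P[:,:2]*1000-v[3:5])@np.array([-v[1],v[0]])
    mid=v[3:5]+v[:2]*(np.percentile(d,1)+np.percentile(d,99))/2
    print(n,"bar",len(P),v.round(3),"len",np.ptp(d).round(1),"across",np.percentile(o,[2,50,98]).round(1),"mid",mid.round(1),"zmax",np.percentile(P[:,2],[50,95]))
for (u,v),n in (((372,250),"T"),((236,248),"U")):
    x0,y0=W[v,u,:2];print(n,W[v,u])
    foot(W,hsv,x0,y0,n+"scene");foot(W2,h2,x0,y0,n+"side")
    lo,hi=(.2,.23) if n=="T" else (.242,.275)
    bar(W,x0,y0,lo,hi,n+"scene");bar(W2,x0,y0,lo,hi,n+"side")
E
```

```text
T [0.51426526 0.17075529 0.01186468]
Tscene foot 1753 0.01130159674761091 ((497.06768798828125, 167.5533447265625), (151.54930114746094, 179.58270263671875), 9.666847229003906)
Tside foot 755 0.011317442553388282 ((490.04107666015625, 164.44485473632812), (149.70199584960938, 178.85580444335938), 10.063284873962402)
Tscene bar 265 [-1.79000e-01  9.84000e-01 -3.00000e-03  4.98243e+02  1.68505e+02
  2.12284e+02] len 131.2 across [-4.6 -0.4  7. ] mid [498.3 168. ] zmax [0.21261849 0.21641737]
Tside bar 120 [-1.80000e-01  9.84000e-01  1.30000e-02  4.88330e+02  1.65189e+02
  2.12311e+02] len 134.8 across [-6.5  0.2  4.1] mid [488.3 165.5] zmax [0.21279313 0.21658022]
U [ 0.54132222 -0.20176147  0.01350657]
Uscene foot 2140 0.011407970102292537 ((525.5648803710938, -209.56521606445312), (150.0738067626953, 179.242431640625), 16.252792358398438)
Uside foot 1230 0.011071597516496185 ((516.4794311523438, -214.8343963623047), (150.63511657714844, 175.96475219726562), 15.944465637207031)
Uscene bar 298 [-2.73000e-01  9.62000e-01 -1.00000e-03  5.24179e+02 -2.10555e+02
  2.57215e+02] len 132.2 across [-4.  -0.3  6. ] mid [ 524.1 -210.4] zmax [0.25749286 0.2613435 ]
Uside bar 250 [-2.72000e-01  9.62000e-01 -2.00000e-03  5.15106e+02 -2.15701e+02
  2.56885e+02] len 132.8 across [-7.2  0.1  3.7] mid [ 514.4 -213. ] zmax [0.25731684 0.26148699]
```

View pics/crop.png

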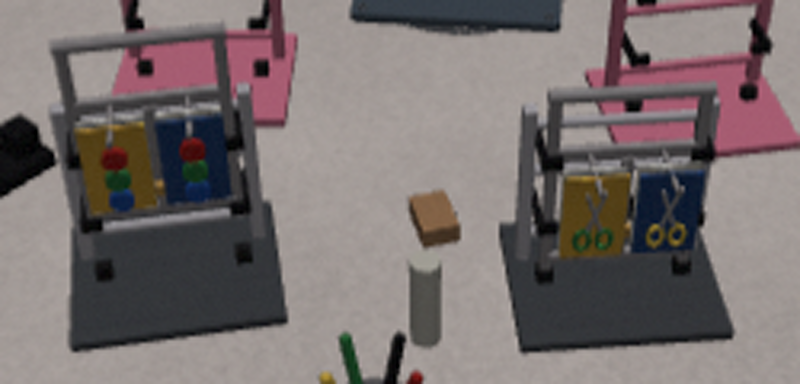

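The crop confirms it: right stand = scissors cards, low bar (crop ~ (630,97)), target; left stand = disc cards, bar high, leave alone. Target bar middle ≈ (0.4935, 0.166, 0.210), yaw ≈ 10°. I'm moving to hover above it first.

Call:
arm_command:
  targets:
    - [[0.005,-0.01,0.02,0,0,-2,0.085],[0.02,-0.04,0.04,0,0,-6,0.085],[0.035,-0.075,0.055,0,0,-11,0.085],[0.05,-0.11,0.055,0,0,-16,0.085],[0.065,-0.145,0.055,0,0,-21,0.085],[0.08,-0.18,0.055,0,0,-26,0.085],[0.095,-0.215,0.055,0,0,-31,0.085],[0.11,-0.25,0.055,0,0,-36,0.085],[0.125,-0.285,0.055,0,0,-41,0.085],[0.14,-0.315,0.055,0,0,-45,0.085]]

```text
t: 0.93
ee_pos: [0.4399, 0.2872, 0.4597]
orientation: [[-0.315, 0.949, -0.0], [0.949, 0.315, -0.0], [-0.0, -0.0, -1.0]]
wrist_force: [1.2, 0.7, -0.1]
grip_width: 0.996
grasp_force: 0.0
```

Call:
arm_command:
  targets:
    - [[0.013,-0.03,0,0,0,-3,0.085],[0.025,-0.06,0,0,0,-5,0.085],[0.037,-0.09,0,0,0,-7,0.085],[0.046,-0.11,0,0,0,-8,0.085],[0.0535,-0.124,0,0,0,-8.6,0.085],[0.0535,-0.124,0,0,0,-8.6,0.085],[0.0535,-0.124,0,0,0,-8.6,0.085],[0.0535,-0.124,0,0,0,-8.6,0.085]]

```text
t: 1.6
ee_pos: [0.4927, 0.1667, 0.4594]
orientation: [[-0.176, 0.984, -0.001], [0.984, 0.176, 0.0], [0.0, -0.001, -1.0]]
wrist_force: [-0.3, 0.5, 0.3]
grip_width: 0.996
grasp_force: 0.0
```

```bash
python3 - <<'E'
from h import *
s=read_state();print(s["t"],s["ee_pos"],s["orientation"].round(4),s["wrist_force"],s["qpos"].round(2))
c=capture("wrist");np.savez("wrist.npz",**c);cv2.imwrite("pics/wrist.png",c["img"][...,::-1])
W=cloud(c)
m=(W[...,2]>.2)&(W[...,2]<.225)&(abs(W[...,0]-.4935)<.06)&(abs(W[...,1]-.166)<.09)
P=W[m];v=cv2.fitLine((P*1000).astype(np.float32),cv2.DIST_HUBER,0,.01,.01).ravel()
d=(P[:,:2]*1000-v[3:5])@v[:2];o=(P[:,:2]*1000-v[3:5])@np.array([-v[1],v[0]])
print(len(P),v.round(3),np.percentile(d,[1,99]),np.percentile(o,[2,50,98]),"mid",v[3:5]+v[:2]*np.percentile(d,[1,99]).mean(),np.percentile(P[:,2],[5,50,95]))
R=np.array(c["R"]);print(-R.T@np.array(c["t"]),R[2])
E
```

```text
1.6 [0.49272333 0.16670529 0.45942467] [[-1.756e-01  9.845e-01 -8.000e-04]
 [ 9.845e-01  1.756e-01  2.000e-04]
 [ 4.000e-04 -7.000e-04 -1.000e+00]] [-0.26434431  0.50409237  0.27669122] [-0.68  0.31  0.36  1.76 -0.12  1.09 -0.1 ]
2507 [-1.79000e-01  9.84000e-01 -0.00000e+00  4.93170e+02  1.74568e+02
  2.15554e+02] [-70.97287323  59.11220557] [-5.56239257 -0.02273877  5.82424894] mid [494.23002932 168.73265025] [0.21203662 0.21536896 0.21687224]
[0.47850269 0.244219   0.42898372] [ 0.05238888 -0.29977824 -0.95256937]
```

View pics/wrist.png

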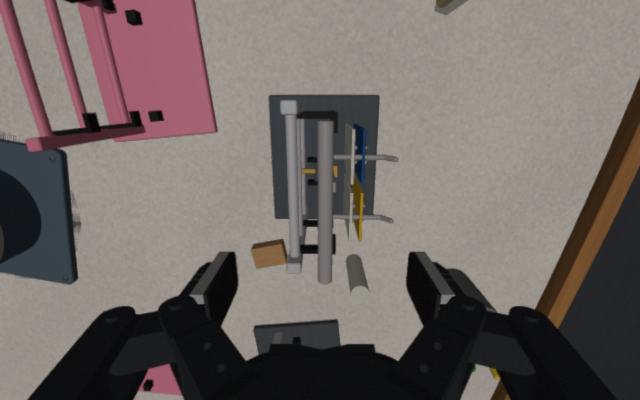

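Wrist view: bar from (325,125) to (325,280), centred between the fingers at (225,285) and (420,285), free beneath. All views agree to a few mm. Next: descend to grasp and close.

Call:
arm_command:
  targets:
    - [[0.001,0.002,-0.01,0,0,0,0.085],[0.001,0.002,-0.025,0,0,0,0.085],[0.001,0.002,-0.04,0,0,0,0.085],[0.001,0.002,-0.055,0,0,0,0.085],[0.001,0.002,-0.07,0,0,0,0.085],[0.001,0.002,-0.08,0,0,0,0.085],[0.001,0.002,-0.088,0,0,0,0.085],[0.001,0.002,-0.093,0,0,0,0.085],[0.001,0.002,-0.095,0,0,0,0.085],[0.001,0.002,-0.095,0,0,0,0.085]]

```text
t: 2.48
ee_pos: [0.4941, 0.168, 0.3645]
orientation: [[-0.175, 0.985, -0.0], [0.985, 0.175, -0.0], [-0.0, -0.0, -1.0]]
wrist_force: [-0.5, 0.1, -0.5]
grip_width: 0.997
grasp_force: 0.0
```

Call:
arm_command:
  targets:
    - [[0,0,0,0,0,0,0.05],[0,0,0,0,0,0,0.03],[0,0,0,0,0,0,0.02],[0,0,0,0,0,0,0.014],[0,0,0,0,0,0,0.008],[0,0,0,0,0,0,0.004],[0,0,0,0,0,0,0.004],[0,0,0,0,0,0,0.004],[0,0,0,0,0,0,0.004],[0,0,0,0,0,0,0.004]]

```text
t: 3.32
ee_pos: [0.4945, 0.168, 0.365]
orientation: [[-0.175, 0.985, 0.002], [0.985, 0.175, 0.0], [0.0, 0.002, -1.0]]
wrist_force: [4.1, 0.7, 2.3]
grip_width: 0.116
grasp_force: 58.4
```

Call:
arm_command:
  targets:
    - [[0,0,0.003,0,0,0,0.004],[0,0,0.009,0,0,0,0.004],[0,0,0.016,0,0,0,0.004],[0,0,0.023,0,0,0,0.004],[0,0,0.03,0,0,0,0.004],[0,0,0.03,0,0,0,0.004]]

```text
t: 3.82
ee_pos: [0.4945, 0.168, 0.3955]
orientation: [[-0.175, 0.985, 0.002], [0.985, 0.175, 0.001], [0.0, 0.002, -1.0]]
wrist_force: [6.3, 0.3, -4.0]
grip_width: 0.114
grasp_force: 58.7
```

Call:
arm_command:
  targets:
    - [[0,0,0.005,0,0,0,0.004],[0,0,0.011,0,0,0,0.004],[0,0,0.017,0,0,0,0.004],[0,0,0.023,0,0,0,0.004],[0,0,0.029,0,0,0,0.004],[0,0,0.035,0,0,0,0.004],[0,0,0.039,0,0,0,0.004],[0,0,0.041,0,0,0,0.004],[0,0,0.041,0,0,0,0.004],[0,0,0.041,0,0,0,0.004]]

```text
t: 4.65
ee_pos: [0.4945, 0.168, 0.4355]
orientation: [[-0.175, 0.985, 0.001], [0.985, 0.175, 0.0], [-0.0, 0.001, -1.0]]
wrist_force: [7.6, 1.7, -3.7]
grip_width: 0.115
grasp_force: 59.4
```

```bash
python3 - <<'E'
from h import *
c=capture("scene");W=cloud(c)
cv2.imwrite("pics/up.png",cv2.resize(c["img"][130:280,310:450,::-1],None,fx=4,fy=4,interpolation=cv2.INTER_CUBIC))
s=read_state();print(s["ee_pos"],s["wrist_force"],s["grip_width"],s["grasp_force"])
m=(W[...,2]>.24)&(W[...,2]<.30)
A=(W[...,:2]-[.494,.168]);y=A@np.array([-.177,.984]);x=A@np.array([.984,.177])
m&=(abs(x)<.015)&(abs(y)>.035)&(abs(y)<.07)
print(m.sum(),np.percentile(W[m][:,2],[5,50,90,97]))
E
```

```text
[0.49450719 0.16803213 0.43542393] [ 6.94252054  1.08904169 -3.57550901] 0.11662944645148285 59.405232667922974
235 [0.24398833 0.2767792  0.28534832 0.28625471]
```

View pics/up.png

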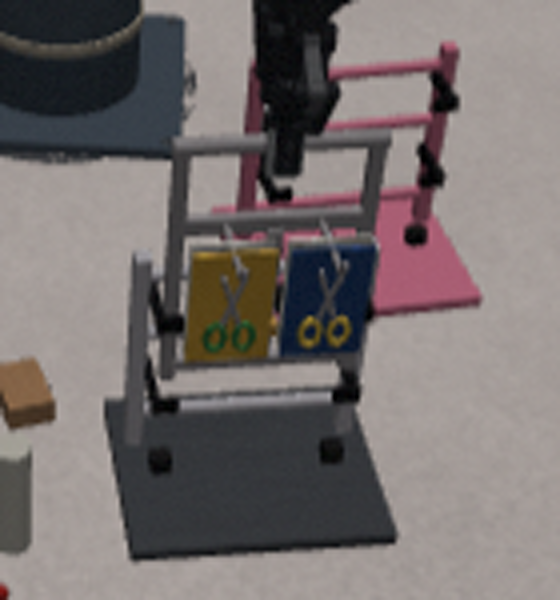

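The section is up with its bar at ≈0.280 m (top bar in crop at (285,143)), held and hanging with about 3.7 N on the wrist. The pawl is past the first rung (lift ≈70 mm). Now lowering, gently.

Call:
arm_command:
  targets:
    - [[0,0,-0.002,0,0,0,0.004],[0,0,-0.005,0,0,0,0.004],[0,0,-0.008,0,0,0,0.004],[0,0,-0.011,0,0,0,0.004],[0,0,-0.013,0,0,0,0.004],[0,0,-0.0145,0,0,0,0.004],[0,0,-0.015,0,0,0,0.004],[0,0,-0.015,0,0,0,0.004],[0,0,-0.015,0,0,0,0.004]]

```text
t: 5.45
ee_pos: [0.4945, 0.1681, 0.4203]
orientation: [[-0.175, 0.985, 0.001], [0.985, 0.175, -0.0], [-0.0, 0.001, -1.0]]
wrist_force: [7.0, 0.2, -3.8]
grip_width: 0.116
grasp_force: 59.3
```

Call:
arm_command:
  targets:
    - [[0,0,-0.0005,0,0,0,0.004],[0,0,-0.001,0,0,0,0.004],[0,0,-0.001,0,0,0,0.004],[0,0,-0.001,0,0,0,0.004]]

```text
t: 5.78
ee_pos: [0.4945, 0.168, 0.4193]
orientation: [[-0.175, 0.985, 0.001], [0.985, 0.175, 0.0], [-0.0, 0.001, -1.0]]
wrist_force: [7.4, 1.7, -4.0]
grip_width: 0.118
grasp_force: 59.3
```

Call:
arm_command:
  targets:
    - [[0,0,-0.0005,0,0,0,0.004],[0,0,-0.001,0,0,0,0.004],[0,0,-0.001,0,0,0,0.004]]

```text
t: 6.03
ee_pos: [0.4945, 0.1681, 0.4183]
orientation: [[-0.175, 0.985, 0.001], [0.985, 0.175, -0.0], [-0.0, 0.001, -1.0]]
wrist_force: [7.5, 1.3, -3.8]
grip_width: 0.116
grasp_force: 59.3
```

Call:
arm_command:
  targets:
    - [[0,0,-0.0005,0,0,0,0.004],[0,0,-0.001,0,0,0,0.004],[0,0,-0.001,0,0,0,0.004]]

```text
t: 6.28
ee_pos: [0.4945, 0.168, 0.4173]
orientation: [[-0.175, 0.985, 0.001], [0.985, 0.175, 0.0], [-0.0, 0.001, -1.0]]
wrist_force: [7.5, 1.5, -3.6]
grip_width: 0.119
grasp_force: 59.3
```

Call:
arm_command:
  targets:
    - [[0,0,-0.0005,0,0,0,0.004],[0,0,-0.001,0,0,0,0.004],[0,0,-0.001,0,0,0,0.004]]

```text
t: 6.53
ee_pos: [0.4945, 0.168, 0.4163]
orientation: [[-0.175, 0.985, 0.001], [0.985, 0.175, 0.0], [-0.0, 0.001, -1.0]]
wrist_force: [6.7, 2.0, -5.1]
grip_width: 0.114
grasp_force: 59.3
```

Call:
arm_command:
  targets:
    - [[0,0,-0.0005,0,0,0,0.004],[0,0,-0.001,0,0,0,0.004],[0,0,-0.001,0,0,0,0.004]]

```text
t: 6.78
ee_pos: [0.4945, 0.168, 0.4153]
orientation: [[-0.175, 0.985, 0.001], [0.985, 0.175, 0.0], [-0.0, 0.001, -1.0]]
wrist_force: [6.9, 1.9, -5.2]
grip_width: 0.115
grasp_force: 59.3
```

Call:
arm_command:
  targets:
    - [[0,0,-0.0005,0,0,0,0.004],[0,0,-0.001,0,0,0,0.004],[0,0,-0.001,0,0,0,0.004]]

```text
t: 7.03
ee_pos: [0.4945, 0.168, 0.4143]
orientation: [[-0.175, 0.985, 0.001], [0.985, 0.175, -0.0], [-0.0, 0.001, -1.0]]
wrist_force: [7.4, 2.4, -4.5]
grip_width: 0.111
grasp_force: 59.3
```

Call:
arm_command:
  targets:
    - [[0,0,-0.0005,0,0,0,0.004],[0,0,-0.001,0,0,0,0.004],[0,0,-0.001,0,0,0,0.004]]

```text
t: 7.28
ee_pos: [0.4945, 0.168, 0.4133]
orientation: [[-0.175, 0.985, 0.001], [0.985, 0.175, -0.0], [-0.0, 0.001, -1.0]]
wrist_force: [8.3, 1.3, -3.4]
grip_width: 0.116
grasp_force: 59.3
```

Call:
arm_command:
  targets:
    - [[0,0,-0.0005,0,0,0,0.004],[0,0,-0.001,0,0,0,0.004],[0,0,-0.001,0,0,0,0.004]]

```text
t: 7.53
ee_pos: [0.4945, 0.168, 0.4123]
orientation: [[-0.175, 0.985, 0.001], [0.985, 0.175, 0.0], [-0.0, 0.001, -1.0]]
wrist_force: [7.6, 1.3, -4.1]
grip_width: 0.116
grasp_force: 59.3
```

Call:
arm_command:
  targets:
    - [[0,0,-0.0005,0,0,0,0.004],[0,0,-0.001,0,0,0,0.004],[0,0,-0.001,0,0,0,0.004]]

```text
t: 7.78
ee_pos: [0.4945, 0.168, 0.4113]
orientation: [[-0.175, 0.985, 0.001], [0.985, 0.175, -0.0], [-0.0, 0.001, -1.0]]
wrist_force: [7.1, 0.7, -4.3]
grip_width: 0.121
grasp_force: 59.3
```

Call:
arm_command:
  targets:
    - [[0,0,-0.0005,0,0,0,0.004],[0,0,-0.001,0,0,0,0.004],[0,0,-0.001,0,0,0,0.004]]

```text
t: 8.03
ee_pos: [0.4945, 0.168, 0.4103]
orientation: [[-0.175, 0.985, 0.001], [0.985, 0.175, -0.0], [-0.0, 0.001, -1.0]]
wrist_force: [6.4, 1.4, -4.9]
grip_width: 0.117
grasp_force: 59.3
```

Call:
arm_command:
  targets:
    - [[0,0,-0.0005,0,0,0,0.004],[0,0,-0.001,0,0,0,0.004],[0,0,-0.001,0,0,0,0.004]]

```text
t: 8.28
ee_pos: [0.4945, 0.168, 0.4093]
orientation: [[-0.175, 0.985, 0.001], [0.985, 0.175, 0.0], [-0.0, 0.001, -1.0]]
wrist_force: [7.1, 1.6, -4.3]
grip_width: 0.117
grasp_force: 59.3
```

Call:
arm_command:
  targets:
    - [[0,0,-0.0005,0,0,0,0.004],[0,0,-0.001,0,0,0,0.004],[0,0,-0.001,0,0,0,0.004]]

```text
t: 8.53
ee_pos: [0.4945, 0.168, 0.4083]
orientation: [[-0.175, 0.985, 0.001], [0.985, 0.175, -0.0], [-0.0, 0.001, -1.0]]
wrist_force: [6.4, 1.2, -4.4]
grip_width: 0.118
grasp_force: 59.3
```

Call:
arm_command:
  targets:
    - [[0,0,-0.0005,0,0,0,0.004],[0,0,-0.001,0,0,0,0.004],[0,0,-0.001,0,0,0,0.004]]

```text
t: 8.78
ee_pos: [0.4945, 0.1681, 0.4073]
orientation: [[-0.175, 0.985, 0.001], [0.985, 0.175, 0.0], [-0.0, 0.001, -1.0]]
wrist_force: [7.2, 1.5, -3.6]
grip_width: 0.114
grasp_force: 59.3
```

Call:
arm_command:
  targets:
    - [[0,0,-0.0005,0,0,0,0.004],[0,0,-0.001,0,0,0,0.004],[0,0,-0.001,0,0,0,0.004]]

```text
t: 9.03
ee_pos: [0.4945, 0.168, 0.4063]
orientation: [[-0.175, 0.985, 0.001], [0.985, 0.175, 0.0], [-0.0, 0.001, -1.0]]
wrist_force: [7.6, 1.5, -3.8]
grip_width: 0.115
grasp_force: 59.3
```

Call:
arm_command:
  targets:
    - [[0,0,-0.0005,0,0,0,0.004],[0,0,-0.001,0,0,0,0.004],[0,0,-0.001,0,0,0,0.004]]

```text
t: 9.28
ee_pos: [0.4946, 0.1681, 0.4053]
orientation: [[-0.175, 0.985, 0.001], [0.985, 0.175, 0.0], [-0.0, 0.001, -1.0]]
wrist_force: [7.2, 0.4, -5.3]
grip_width: 0.113
grasp_force: 59.3
```

Call:
arm_command:
  targets:
    - [[0,0,-0.0005,0,0,0,0.004],[0,0,-0.001,0,0,0,0.004],[0,0,-0.001,0,0,0,0.004]]

```text
t: 9.53
ee_pos: [0.4945, 0.168, 0.4045]
orientation: [[-0.175, 0.985, 0.001], [0.985, 0.175, 0.0], [-0.0, 0.001, -1.0]]
wrist_force: [6.2, 1.3, -1.0]
grip_width: 0.116
grasp_force: 59.5
```

Contact felt at a lift of ≈39.5 mm (wrist force from −4.3 to −1.0 N). I'll press on in 0.5 mm steps.

Call:
arm_command:
  targets:
    - [[0,0,-0.0005,0,0,0,0.004],[0,0,-0.0005,0,0,0,0.004],[0,0,-0.0005,0,0,0,0.004]]

```text
t: 9.78
ee_pos: [0.4945, 0.168, 0.4043]
orientation: [[-0.175, 0.985, 0.002], [0.985, 0.175, 0.0], [0.0, 0.002, -1.0]]
wrist_force: [5.0, -0.2, 1.3]
grip_width: 0.118
grasp_force: 59.8
```

Call:
arm_command:
  targets:
    - [[0,0,-0.0005,0,0,0,0.004],[0,0,-0.001,0,0,0,0.004],[0,0,-0.001,0,0,0,0.004]]

```text
t: 10.03
ee_pos: [0.4945, 0.168, 0.4038]
orientation: [[-0.175, 0.985, 0.002], [0.985, 0.175, 0.001], [0.0, 0.002, -1.0]]
wrist_force: [3.8, 0.4, 7.5]
grip_width: 0.114
grasp_force: 60.6
```

Call:
arm_command:
  targets:
    - [[0,0,-0.0004,0,0,0,0.004],[0,0,-0.0004,0,0,0,0.004],[0,0,-0.0004,0,0,0,0.004],[0,0,-0.0004,0,0,0,0.004],[0,0,-0.0004,0,0,0,0.004],[0,0,-0.0004,0,0,0,0.004],[0,0,-0.0004,0,0,0,0.004],[0,0,-0.0004,0,0,0,0.004]]

```text
t: 10.7
ee_pos: [0.4945, 0.1679, 0.4037]
orientation: [[-0.175, 0.985, 0.002], [0.985, 0.174, 0.001], [0.001, 0.002, -1.0]]
wrist_force: [3.4, -0.2, 10.0]
grip_width: 0.115
grasp_force: 60.8
```

Call:
arm_command:
  targets:
    - [[0,0,0,0,0,0,0.004],[0,0,0,0,0,0,0.004],[0,0,0,0,0,0,0.004],[0,0,0,0,0,0,0.004],[0,0,0,0,0,0,0.004],[0,0,0,0,0,0,0.004]]

```text
t: 11.2
ee_pos: [0.4945, 0.1679, 0.4037]
orientation: [[-0.175, 0.985, 0.002], [0.985, 0.175, 0.001], [0.001, 0.002, -1.0]]
wrist_force: [3.0, 1.4, 9.5]
grip_width: 0.116
grasp_force: 60.8
```

Held ~10 N for over a second at a constant position. Now relieve the push, open, and rise.

Call:
arm_command:
  targets:
    - [[0,0,0.0006,0,0,0,0.004],[0,0,0.0012,0,0,0,0.004],[0,0,0.0016,0,0,0,0.004],[0,0,0.0016,0,0,0,0.015],[0,0,0.0016,0,0,0,0.03],[0,0,0.0016,0,0,0,0.06],[0,0,0.0016,0,0,0,0.085],[0,0,0.0016,0,0,0,0.085],[0,0,0.0016,0,0,0,0.085],[0,0,0.0016,0,0,0,0.085]]

```text
t: 12.03
ee_pos: [0.4939, 0.1679, 0.4043]
orientation: [[-0.175, 0.985, -0.0], [0.985, 0.175, -0.0], [-0.0, -0.0, -1.0]]
wrist_force: [-0.5, -0.7, 0.2]
grip_width: 0.991
grasp_force: 0.0
```

Call:
arm_command:
  targets:
    - [[0,0,0.005,0,0,0,0.085],[0,0,0.015,0,0,0,0.085],[0,0,0.03,0,0,0,0.085],[0,0,0.045,0,0,0,0.085],[0,0,0.06,0,0,0,0.085],[0,0,0.075,0,0,0,0.085],[0,0,0.085,0,0,0,0.085],[0,0,0.09,0,0,0,0.085],[0,0,0.09,0,0,0,0.085],[0,0,0.09,0,0,0,0.085]]

```text
t: 12.87
ee_pos: [0.4939, 0.1679, 0.4942]
orientation: [[-0.175, 0.985, -0.0], [0.985, 0.175, 0.0], [0.0, -0.0, -1.0]]
wrist_force: [0.6, 1.3, 0.5]
grip_width: 0.993
grasp_force: 0.0
```

```bash
python3 - <<'E'
from h import *
c=capture("scene");W=cloud(c)
cv2.imwrite("pics/end.png",cv2.resize(c["img"][130:280,180:450,::-1],None,fx=2.9,fy=2.9,interpolation=cv2.INTER_CUBIC))
s=read_state();print(s["t"],s["ee_pos"],s["wrist_force"],s["grip_width"])
A=(W[...,:2]-[.494,.168]);y=A@np.array([-.177,.984]);x=A@np.array([.984,.177])
m=(W[...,2]>.2)&(W[...,2]<.30)&(abs(x)<.015)&(abs(y)<.05)
print(m.sum(),np.percentile(W[m][:,2],[5,50,90,97]))
E
```

```text
12.9167 [0.4938752  0.16791208 0.49382036] [-0.78668566 -0.66774804  0.42028253] 0.9972534605060605
204 [0.24565615 0.25201843 0.25517998 0.25590247]
```

View pics/end.png

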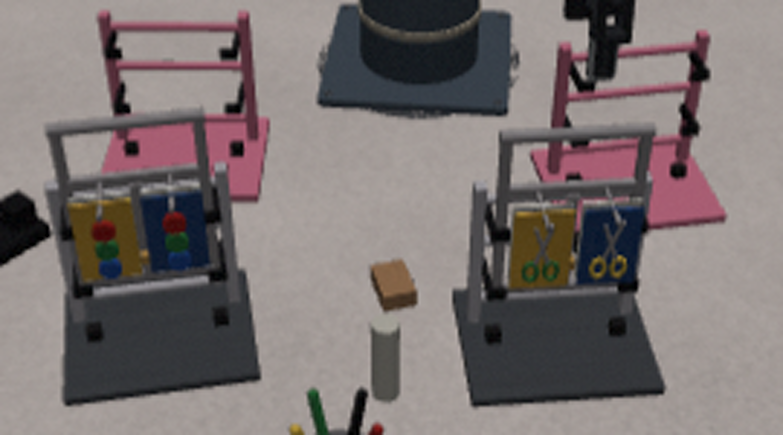

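The section hangs raised (bar at crop (578,132), centre ≈0.2497 m high), the gripper is clear of it, and the neighbouring stand and goods are undisturbed. Handing in.

```bash
python3 -c "
from workcell import *
print(sign_off())"
```

```text
the job is handed in; nothing more can be done
None
```

The section now hangs by its pawl on the first rung (bar about 250 mm above the counter); it held a push of about 10 N for over a second, the gripper is clear, and the job is handed in, though `sign_off()` returned no verdict.

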